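Unhitch the bundle press and hold its tongue up

TASK

Open the bundle press: pull the wooden latch handle on the coupler sideways against its spring, and with the latch drawn lift the tongue off the ball and swing it up by about 30 degrees (anything between 25 and 45 degrees will do). Finish while still gripping it and holding the tongue raised and still, so that someone can take the cheroot bundle out; do not let go. Leave the bundle lying in its cradle and do not push the other things on the table about.

Things in the scene. Friction and masses are not known exactly. Their poses are not given: they have to be found in the camera images.
- press: Bundle press, fixed to the table: pale wooden board 290 x 130 x 16 mm; origin at the centre of its underside. x runs along the board from the coupler end (-x, roughly toward the robot) to the hinge end (+x), y to the left seen from the coupler end, z up. A cradle at x +20 mm holds a cheroot bundle crosswise; a steel tongue runs over it from the hinge (x +100) to a coupler over a ball (x -100).
- ball (a point): Centre of the 24 mm steel ball on its neck, at the press's x -100 mm, 62 mm above the table. The tongue's coupler housing sits over it: 46 mm square, its top 84 mm above the table when down.
- tongue (a joint): Tongue's hinge angle, rad: 0 = down, coupler seated on the ball; grows as the coupler end rises; stop at 1.0. Swings in the press's x-z plane about an axis along the press's y through tongue_hinge, 200 mm from the ball. About 0.5 kg; falls if let go; cannot rise more than about 0.02 rad while the latch is closed.
- latch (a joint): Latch's slide across the tongue, m: 0 = closed (jaw under the ball), 0.016 = pulled to its stop. Moves toward the press's +y, the side where the spring coil and its upright end bracket stick out of the coupler. Jaw clear of the ball beyond 0.006. Spring pushes back with 4 N closed, 9 N fully pulled. The latch rides on the tongue: lifting its handle lifts the tongue.
- latch_grip (a point): Grip point on the latch's upright wooden handle, a block 14 mm thick (along y) and 24 mm wide (x) above the coupler: on its centre line, 18 mm below its top, 42 mm above the coupler's top, 126 mm above the table when down. Axes: y along the slide, z up the handle (leans toward the hinge as the tongue rises). Spring bracket: 54 mm to +y of the closed handle, its top 98 mm above the table.
- tongue_hinge (a point): Centre of the tongue's hinge axis, on the press at x = +100 mm, 62 mm above the table. With the tongue down the grip point is 200 mm from it along the press's -x and 64 mm above it.
- bundle: The tied bundle of cheroots in the press's cradle, 46 x 102 x 21 mm, lying loose across the press under the tongue's wooden pressing pad; origin at the centre of its underside, 30 mm above the table.
- spool: Bystander: spool of red tying thread, 40 mm across, 48 mm high, beside the press; origin at the centre of its underside.
- stamp: Bystander: rubber stamp with a turned wooden grip, 36 x 47 x 52 mm, beside the press; origin at the centre of its underside.
- pot: Bystander: white glue pot, 65 mm across, 44 mm high, beside the press; origin at the centre of its underside.
- cheroot_a: Bystander: a single cheroot 12 x 99 mm lying beside the press; origin at the middle of its underside.
- bundle_b: Bystander: another tied cheroot bundle, 40 x 104 x 21 mm, lying on the bare table; origin at the centre of its underside.

How it is judged (in metres and radians):
On the way, in this order (a step that is already met when the one before it is completed fails the run):
1. the fingers pull the latch at least 8 mm aside while the tongue is still down (value of joint latch above 0.008 m and value of joint tongue below 0.05 rad and contact force between the fingers and press above 1 N), for 0.1 s.
2. the tongue is lifted off the ball and raised more than 0.40 rad (23 degrees), the fingers on it (value of joint tongue above 0.4 rad and contact force between the fingers and press above 1 N), for 0.3 s.
At the end, for the whole second after the job is handed in: The fingers hold the tongue (contact over 1 N) still, under 0.08 rad/s, at 0.40 to 0.85 rad (23 to 48 degrees) above its seat; the bundle is within 15 mm of where it lay, and each other loose thing within 30 mm (all of step 2 and value of joint tongue below 0.85 rad and velocity of joint tongue between -0.08 and 0.08 rad/s and distance of bundle from where it was at the start of the episode below 0.015 m and distance of each of spool, stamp, pot, cheroot_a, bundle_b from where it was at the start of the episode below 0.03 m); the arm keeps its last pose, push and grip.
It fails at once if the cheroot bundle is pushed out of its place (over 20 mm) (distance of bundle from where it was at the start of the episode above 0.02 m).
It fails at once if another loose thing is pushed more than 40 mm (distance of any of spool, stamp, pot, cheroot_a, bundle_b from where it was at the start of the episode above 0.04 m).
It also fails if it takes over 27 s, if anything falls off the work surface, if the arm or the gripper's body presses on something with over 40 N, if the wrist force passes 120 N, or if a joint passes its speed limit or range.

ROBOT

A 6-joint arm with a two-finger parallel gripper is mounted at the origin on a cart in front of the work surface, level with it; the furniture and walls round the work are solid. World frame = base frame: x ahead of the robot, y to its left, z up, the work surface at z = 0. Lengths are in mm, angles in rad, forces in N, time in s.
With the tool pointing down it reaches from about 350 to 775 mm from the base axis. Payload 7.3 kg.
Tool frame: the origin (TCP) lies on the front face of the gripper's body, between the roots of the fingers; the fingertips stand 66 mm ahead of it and the grasp point (between the pads) lies 47 mm ahead of it (bot.tip_extent is the distance from the TCP to the fingertips, in mm); z points along the fingers, y is the line along which they close (so a half turn about z gives the same grasp; the last joint's range is limited). The gripper opens to 92 mm and grips with 3 to 60 N. Pads are 19 mm wide; open, the fingers measure 130 mm over their backs; the gripper's body (75 mm by 190 mm) begins 47 mm behind the grasp point.
Start: joints at [-1.267, 0.342, 1.524, -0, 1.275, -0.146], TCP at [228.285, -472.784, 292.241] pointing down, gripper open.
Joint ranges: [-2.53, 2.53], [-0.77, 2.02], [0.04, 2.7], [-1, 4.14], [0.28, 2.66], [-3.11, 3.11]. Speed limits (rad/s): [2.57, 2.57, 3.14, 3.14, 3.14, 3.14].

INTERFACE

Orientations are given as [roll, pitch, yaw] about the fixed x, y, z axes, in that order (R = Rz(yaw) Ry(pitch) Rx(roll)).
In Python, from plant import readout, viewer, order, bot gives the robot as it stands.
- The arm moves only by the shell command python3 -m creep 'ROWS'. ROWS is text: rows parted by semicolons, each of 7 numbers parted by spaces: the shift along the world's x, y, z in m, then the turn, a rotation vector about the world's x, y, z in rad, then the opening in per cent of the stroke, from 0 (shut) to 100 (fully open). A call has 1 to 8 rows; each row shifts and turns the commanded pose from where the row before left it; what a row does not reach is not made up. A row lasts 1/12 s, in which the tool goes at most 41.7 mm and 7.16 degrees, less where a joint would pass 70% of its speed; a pose out of reach is approached as far as the arm can. A call is refused whole if a number of a shift passes 0.0417 or a number of a turn 0.125, either way. A call with a gripper value outside its range is refused whole. The fingers move at their own pace and stop on an object; the grip force is fixed at half the most. Time passes only in rows, so rows that do not move let the fingers close. It gives the time, the measured TCP pose, the force, the opening and the grip force at its end, in the units of the state.
- readout.get_obs(): the state, without advancing time (a new reading comes with each control period).
- viewer.capture(name): name is "side" or "top" or "wrist"; returns the picture (400x640x3 uint8, red, green, blue); there is no depth.
- viewer.camera_info(name): a dict with "fx", "fy", "cx", "cy" (pixels), "D" ([k1, k2, p1, p2, k3] as OpenCV has them; the pictures are not rectified), "origin" and "rotation" of the camera in the world. Camera axes: x right, y up, looking along -z (the intrinsics and any distortion apply to the point x, -y, -z); pixel columns grow to the right and rows downward; lengths in mm; the calibration is good to about 2 mm. A picture is of the moment at which its call begins: read the wrist's pose just before it. camera_info takes no time and is no camera call; for the wrist camera it gives the pose at the moment of the call.
- order.close_job(): hands the job in; it is judged then, once.
The state is a dict: "time": time; "joint_positions": joint angles; "dq": joint speeds; "tau": joint torques, N m; "tool_pos": TCP position; "tcp_rot": TCP orientation; "contact_force": force on the tool from outside, world axes, zero at the start; "moment": the same for the moment, N m; "grip_width": finger opening in mm; "finger_force": force on a finger pad.
Only numpy, scipy, OpenCV 4.12 (cv2) and the standard library are available. Lean on these libraries where they do the work, as an engineer would, in place of code of your own. Each camera call takes 0.05 s, during which the arm holds its last target. There are 200 camera calls.

## Working session

There is one attempt and no reset: what is moved stays moved. The work goes in short steps, Python scripts to look and compute and a shell command to move; the robot and the scene stay as the last step left them, time stands still between calls to the robot, and variables do not carry over. Pictures are saved under pics/ and viewed, at most 10 in all, crops included, and the job is handed in when it is done.

```bash
mkdir -p pics; python3 - <<'E'
from plant import readout, viewer
import cv2
o=readout.get_obs();print(o)
for n in("side","top"):
    i=viewer.camera_info(n);print(n,i)
    cv2.imwrite(f"pics/{n}0.png",viewer.capture(n)[:,:,::-1])
E
```

```text
{'time': 0.0, 'joint_positions': array([-1.26697793e+00,  3.42737934e-01,  1.52502978e+00,  1.11740174e-05,
        1.27538416e+00, -1.45963272e-01]), 'dq': array([-0.00062342,  0.0001159 , -0.00145305,  0.000432  ,  0.00069393,
        0.0017809 ]), 'tau': array([-2.78480002e-03, -4.31240165e+01, -2.44228703e+01,  7.15701445e-02,
        5.59077621e-02, -1.13612714e-04]), 'tool_pos': array([ 228.20056945, -472.46875291,  291.53253302]), 'tcp_rot': array([-3.14005158e+00, -2.37351561e-04,  4.49778223e-01]), 'contact_force': array([-0.51795066, -0.41540252, -0.70109879]), 'moment': array([-0.01730974,  0.02272258, -0.01033154]), 'finger_force': 0.0, 'grip_width': 91.80002067179343}
side {'fx': 439.94616853588263, 'fy': 439.94616853588263, 'cx': 320.2487761932076, 'cy': 201.44015397992854, 'D': array([-0.09095433,  0.        ,  0.        ,  0.        ,  0.        ]), 'origin': array([ 367.4806875 , -618.38399243,  605.82276684]), 'rotation': array([ 1.04749065,  0.01361733, -0.31615677])}
top {'fx': 392.27654301210544, 'fy': 392.27654301210544, 'cx': 321.7403500034211, 'cy': 196.37163054028508, 'D': array([-0.00190055,  0.        ,  0.        ,  0.        ,  0.        ]), 'origin': array([ 484.88412885,  187.15350871, 1103.94327819]), 'rotation': array([ 0.11627812,  0.01379319, -1.57706163])}
```

View pics/side0.png

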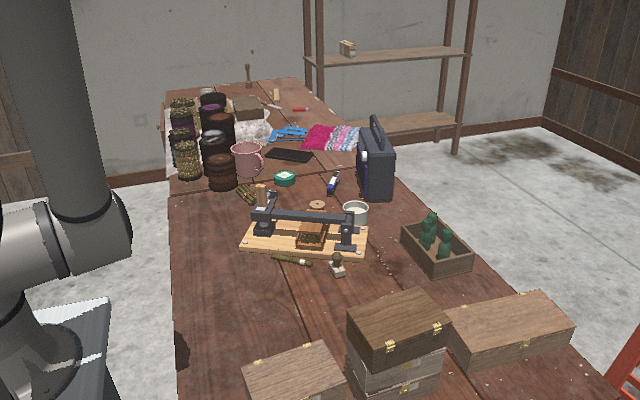

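View pics/top0.png

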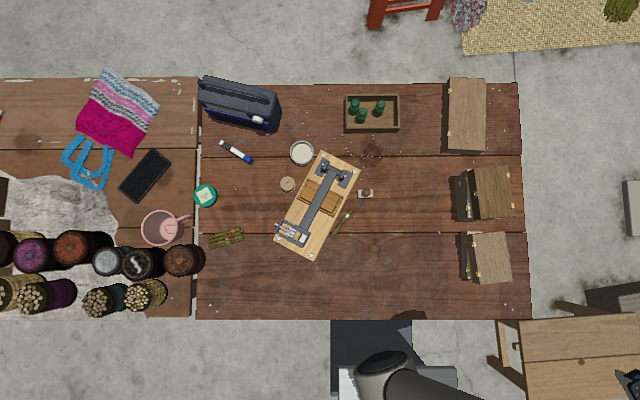

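The side view shows the press around (305,235), with the upright wooden handle at about (261,195). In the top view it is around (318,205), with the coupler at about (295,233). I'll enlarge both.

```bash
python3 - <<'E'
import cv2,numpy as np
a=cv2.imread("pics/side0.png")[175:285,225:385];b=cv2.imread("pics/top0.png")[140:265,265:385]
cv2.imwrite("pics/c1.png",cv2.resize(a,None,fx=5,fy=5,interpolation=cv2.INTER_CUBIC))
cv2.imwrite("pics/c2.png",cv2.resize(b,None,fx=4.8,fy=4.8,interpolation=cv2.INTER_CUBIC))
E
```

```text
(no output)
```

View pics/c1.png

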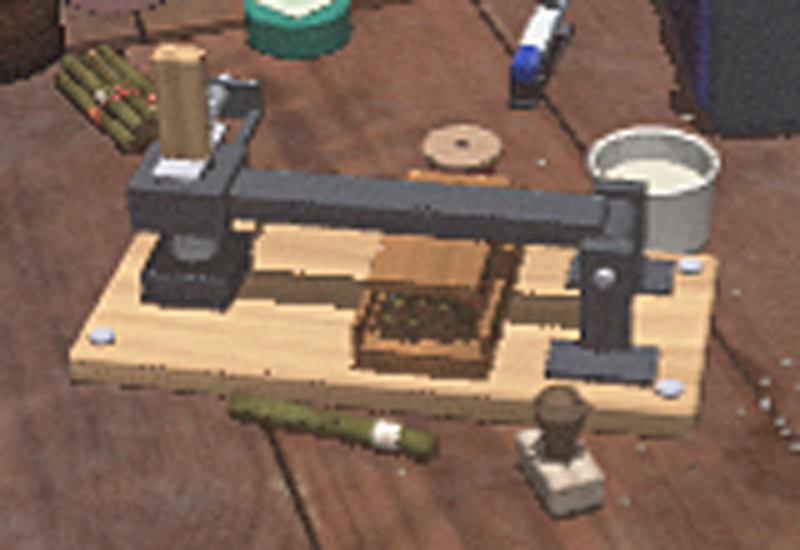

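View pics/c2.png

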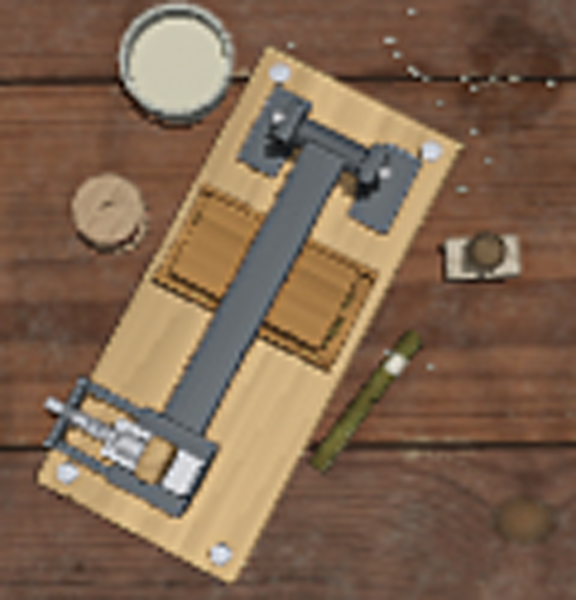

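The side crop shows the handle's top face at (179,52), its front-left base at (184,165), and the board's near top-edge corners at (72,360) and (697,415). In the top crop the board corners are (268,46), (462,147), (232,582) and (38,482), the handle top is at (153,460), and the spring and bracket extend to the left (+y).

```bash
cat >h.py <<'E'
import numpy as np,cv2
from scipy.spatial.transform import Rotation as Ro
from plant import viewer
def ray(n,p,info=None):
    i=info or viewer.camera_info(n);K=np.array([[i['fx'],0,i['cx']],[0,i['fy'],i['cy']],[0,0,1]])
    u=cv2.undistortPoints(np.array([[p]],float),K,i['D'])[0,0]
    R=i['rotation'];R=Ro.from_euler('xyz',R).as_matrix() if np.shape(R)==(3,) else R
    return np.array(i['origin']),R@np.array([u[0],-u[1],-1.])
def plane(r,z): o,d=r;return o+d*(z-o[2])/d[2]
def tri(a,b):
    (o,d),(p,e)=a,b
    s=np.linalg.lstsq(np.c_[d,-e],p-o,rcond=None)[0];A=o+s[0]*d;B=p+s[1]*e
    return (A+B)/2,np.linalg.norm(A-B)
S=lambda x,y:ray('side',((x+.5)/5-.5+225,(y+.5)/5-.5+175))
T=lambda x,y:ray('top',((x+.5)/4.8-.5+265,(y+.5)/4.8-.5+140))
E
python3 - <<'E'
from h import *
np.set_printoptions(precision=1,suppress=True)
C=[plane(T(*p),16)[:2] for p in((268,46),(462,147),(232,582),(38,482))]
print(*C); c=np.mean(C,0);x=(C[0]+C[1]-C[2]-C[3])/2;y=(C[0]+C[3]-C[1]-C[2])/2
print("centre",c,"len",np.linalg.norm(x),np.linalg.norm(y),"yaw",np.arctan2(x[1],x[0]),np.arctan2(-y[0],y[1]))
th=np.arctan2(x[1],x[0]);R=np.array([[np.cos(th),-np.sin(th)],[np.sin(th),np.cos(th)]])
for n,s,t in(("handle top",(179,52),(153,460)),("near corner",(72,360),(232,582)),("bolt",(102,336),(220,553)),("bolt2",(669,387),(431,152)),("bolt3",(690,265),(280,73))):
    p,e=tri(S(*s),T(*t));print(n,p,"gap",e,"press",R.T@(p[:2]-c))
print("grip expected",c+R@[-100,0],"hinge",c+R@[100,0])
E
```

```text
[746.7 204.2] [685.2  91. ] [434.3 226.6] [491.8 338.1]
centre [589.5 215. ] len 286.5265270392413 127.11876535501654 yaw -0.48960531373444605 -0.4868257786918928
handle top [503.9 261.6 143.4] gap 4.471611160611614 press [-97.4   0.9]
near corner [436.  226.5  12.3] gap 3.655598753347091 press [-140.9  -62. ]
bolt [452.1 233.2  17.7] gap 2.718686850274668 press [-129.8  -48.5]
bolt2 [684.  108.8  18.9] gap 4.358621496861537 press [133.3 -49.3]
bolt3 [731.5 196.7  18.8] gap 3.649185987292239 press [133.9  50.7]
grip expected [501.2 262. ] hinge [677.7 167.9]
```

Everything agrees: board 287×127 mm, handle top z 143 (144 expected), yaw −0.489. I'll move up and across to a hover above the handle, turning +2.2 rad so joint 6 stays mid-range.

```bash
python3 -m creep '0 0 0.036 0 0 0 100;0 0 0.036 0 0 0 100;0 0 0.036 0 0 0 100;0.0137 0.0367 0 0 0 0.11 100;0.0137 0.0367 0 0 0 0.11 100;0.0137 0.0367 0 0 0 0.11 100;0.0137 0.0367 0 0 0 0.11 100;0.0137 0.0367 0 0 0 0.11 100'
python3 -m creep '0.0137 0.0367 0 0 0 0.11 100;0.0137 0.0367 0 0 0 0.11 100;0.0137 0.0367 0 0 0 0.11 100;0.0137 0.0367 0 0 0 0.11 100;0.0137 0.0367 0 0 0 0.11 100;0.0137 0.0367 0 0 0 0.11 100;0.0137 0.0367 0 0 0 0.11 100;0.0137 0.0367 0 0 0 0.11 100'
python3 -m creep '0.0137 0.0367 0 0 0 0.11 100;0.0137 0.0367 0 0 0 0.11 100;0.0137 0.0367 0 0 0 0.11 100;0.0137 0.0367 0 0 0 0.11 100;0.0137 0.0367 0 0 0 0.11 100;0.0137 0.0367 0 0 0 0.11 100;0.0137 0.0367 0 0 0 0.11 100;0 0 0 0 0 0 100'
```

```text
time: 0.77
tool_pos: [296.8, -287.5, 399.9]
tcp_rot: [-3.141, -0.0, 1.005]
contact_force: [1.3, -0.7, 0.3]
grip_width: 92.1
finger_force: 0.0
time: 1.43
tool_pos: [406.4, 6.4, 400.2]
tcp_rot: [3.142, 0.0, 1.885]
contact_force: [1.6, -1.1, 0.4]
grip_width: 91.8
finger_force: 0.0
time: 2.1
tool_pos: [503.2, 266.6, 397.8]
tcp_rot: [3.141, -0.003, 2.66]
contact_force: [-1.5, -0.4, -0.0]
grip_width: 92.0
finger_force: 0.0
```

```bash
python3 - <<'E'
from plant import readout, viewer
import cv2,pickle
i=viewer.camera_info("wrist");im=viewer.capture("wrist");cv2.imwrite("pics/w1.png",im[:,:,::-1]);pickle.dump(i,open("w1.pkl","wb"))
o=readout.get_obs();print(o['tool_pos'],o['tcp_rot'],o['joint_positions'],i['origin'],i['rotation'])
E
```

```text
[502.53443834 264.10226596 398.15831035] [-3.13981469e+00 -2.31874666e-03  2.65468410e+00] [ 3.48647929e-01  3.70638433e-01  1.19354543e+00  5.27171055e-04
  1.58028279e+00 -7.35237658e-01] [435.41115701 302.31053862 489.94777048] [-2.84850136e-01  1.36308918e-04  1.08824189e+00]
```

View pics/w1.png

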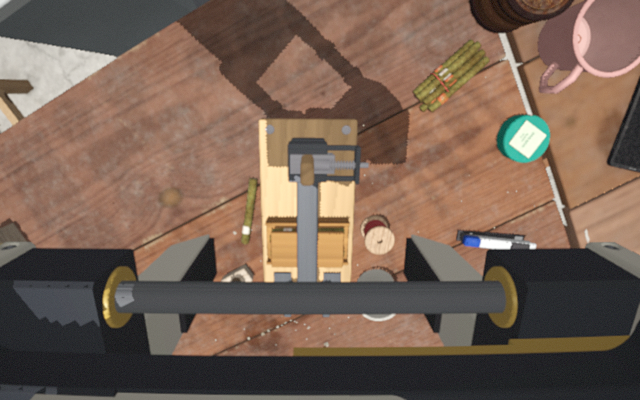

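The wrist view shows the press aligned with the image axes. The board's near corners are at (260,120) and (356,120), and the handle is around (307,168). I'll drop 110 mm for a second, closer view.

```bash
python3 -m creep '0 0 -0.037 0 0 0 100;0 0 -0.037 0 0 0 100;0 0 -0.036 0 0 0 100;0 0 0 0 0 0 100;0 0 0 0 0 0 100'
python3 - <<'E'
from plant import readout, viewer
import cv2,pickle,numpy as np
i=viewer.camera_info("wrist");im=viewer.capture("wrist")[:,:,::-1];cv2.imwrite("pics/w2.png",im);pickle.dump(i,open("w2.pkl","wb"))
o=readout.get_obs();print(o['tool_pos'],o['tcp_rot'])
a=cv2.imread("pics/w1.png")[100:220,250:370]
b=im[60:220,240:400]
r=lambda x:cv2.resize(x,(400,400),interpolation=cv2.INTER_CUBIC)
cv2.imwrite("pics/c3.png",np.hstack([r(a),r(b)]))
E
```

```text
time: 2.57
tool_pos: [501.7, 260.3, 289.6]
tcp_rot: [-3.139, -0.002, 2.648]
contact_force: [0.6, 0.2, 1.0]
grip_width: 91.7
finger_force: 0.0
[502.7550845  260.76557462 291.80514482] [3.14076876e+00 8.67547245e-04 2.64860368e+00]
```

View pics/c3.png

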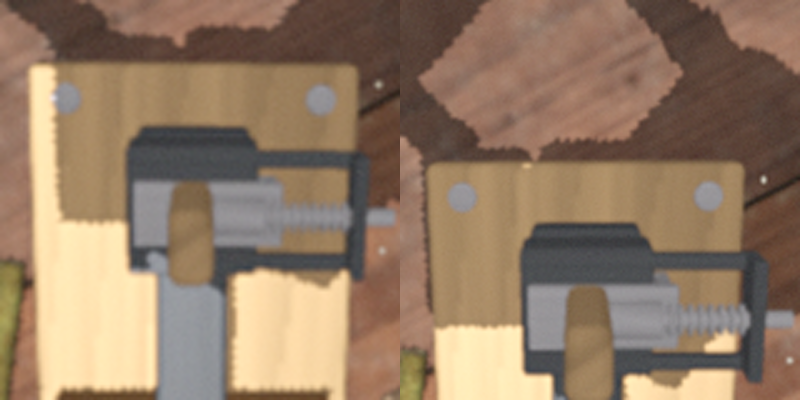

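Left is w1 and right is w2. The handle's far top edge is at about (190,285) in the left crop with its near base at (190,182); in the right crop the handle column is at about 589. Bolts are at (66,99) and (320,99) on the left, (461,197) and (708,196) on the right.

```bash
python3 - <<'E'
from h import *
import pickle
np.set_printoptions(precision=1,suppress=True)
i1,i2=[pickle.load(open(f"w{k}.pkl","rb")) for k in(1,2)]
A=lambda x,y:ray('',((x+.5)*.3-.5+250,(y+.5)*.3-.5+100),i1)
B=lambda x,y:ray('',((x+.5)*.4-.5+240,(y+.5)*.4-.5+60),i2)
P={}
for n,a,b in(("boltR",(66,99),(61,197)),("boltL",(320,99),(308,196)),("handle base",(190,182),(189,288)),("coupler near left top",(128,150),(124,242))):
    print(n,*tri(A(*a),B(*b)))
l,r=[plane(B(*p),18.5)[:2] for p in((308,196),(61,197))]
v=l-r;print("dist",np.linalg.norm(v),"yaw",np.arctan2(-v[0],v[1]))
print("top far edge z144",plane(A(190.5,285),144))
im=cv2.imread("pics/w2.png");hsv=cv2.cvtColor(im,cv2.COLOR_BGR2HSV)
m=cv2.inRange(hsv,(8,60,40),(25,255,255));c=m[:,315]
rows=np.where(c[150:260])[0]+150;print("rows",rows.min() if len(rows) else 0,rows.max(),len(rows))
for k in range(172,236,8):
    s=np.where(m[k,295:335])[0]+295;print(k,s.min() if len(s) else 0,s.max() if len(s) else 0,end=' | ')
E
```

```text
boltR [452.7 233.3  16.5] 0.6318835561199476
boltL [498.4 321.5  23.1] 0.15238279957891832
handle base [491.4 269.7 108.1] 0.9938514801226965
coupler near left top [487.1 239.4 -35.1] 0.5100478004376461
dist 99.90154083159193 yaw -0.4896792204423169
top far edge z144 [513.6 258.  144. ]
rows 174 221 48
172 0 0 | 180 307 322 | 188 307 323 | 196 306 324 | 204 306 325 | 212 295 334 | 220 295 334 | 228 295 334 |
```

Checks agree: bolts 100 mm apart, yaw −0.490, handle centre about (503,263). I'll descend to TCP z ≈ 175 and close.

```bash
python3 -m creep '0 0.001 -0.03 0 0 0 100;0 0.001 -0.03 0 0 0 60;0 0 -0.03 0 0 0 50;0 0 -0.026 0 0 0 50;0 0 0 0 0 0 40;0 0 0 0 0 0 40'
python3 -m creep '0 0 0 0 0 0 0;0 0 0 0 0 0 0;0 0 0 0 0 0 0;0 0 0 0 0 0 0;0 0 0 0 0 0 0;0 0 0 0 0 0 0'
```

```text
time: 3.12
tool_pos: [503.3, 263.3, 176.1]
tcp_rot: [3.14, 0.001, 2.649]
contact_force: [-0.1, 0.3, 1.2]
grip_width: 63.1
finger_force: 0.0
time: 3.62
tool_pos: [502.4, 263.3, 174.7]
tcp_rot: [3.141, 0.0, 2.65]
contact_force: [0.1, 1.0, 0.9]
grip_width: 22.9
finger_force: 0.0
```

```bash
python3 -m creep '0 0 0 0 0 0 0;0 0 0 0 0 0 0;0 0 0 0 0 0 0;0 0 0 0 0 0 0'
```

```text
time: 3.95
tool_pos: [502.5, 263.5, 174.4]
tcp_rot: [3.141, 0.0, 2.65]
contact_force: [1.0, 1.8, 1.0]
grip_width: 13.7
finger_force: 30.0
```

Gripped at 14 mm with 30 N. Now pull 13 mm toward the press's +y.

```bash
python3 -m creep '0.0015 0.0029 0 0 0 0 0;0.0015 0.0029 0 0 0 0 0;0.0015 0.0029 0 0 0 0 0;0.0015 0.0029 0 0 0 0 0;0 0 0 0 0 0 0;0 0 0 0 0 0 0;0 0 0 0 0 0 0'
```

```text
time: 4.53
tool_pos: [507.9, 273.8, 174.3]
tcp_rot: [-3.139, -0.0, 2.65]
contact_force: [-2.4, -7.3, 5.3]
grip_width: 13.5
finger_force: 30.0
```

The latch is drawn about 12 mm (7.7 N, matching the spring). Now I'll compute the lifting arc, 0.04 rad per row.

```bash
python3 - <<'E'
import numpy as np
th=-.4897;v=np.array([-200,112.4]);P=None
for k in range(15):
    a=.04*k;x=v[0]*np.cos(a)+v[1]*np.sin(a);z=-v[0]*np.sin(a)+v[1]*np.cos(a)
    p=np.array([x*np.cos(th),x*np.sin(th),z])/1000
    if P is not None:print(k,np.round(p-P,4))
    P=p
print(.04*np.array([-np.sin(th),np.cos(th)]))
E
```

```text
1 [ 0.0041 -0.0022  0.0079]
2 [ 0.0044 -0.0023  0.0077]
3 [ 0.0047 -0.0025  0.0075]
4 [ 0.0049 -0.0026  0.0073]
5 [ 0.0052 -0.0028  0.0071]
6 [ 0.0054 -0.0029  0.0068]
7 [ 0.0056 -0.003   0.0066]
8 [ 0.0059 -0.0031  0.0063]
9 [ 0.0061 -0.0032  0.006 ]
10 [ 0.0063 -0.0034  0.0058]
11 [ 0.0065 -0.0035  0.0055]
12 [ 0.0067 -0.0036  0.0052]
13 [ 0.0069 -0.0037  0.0049]
14 [ 0.007  -0.0037  0.0045]
[0.01881445 0.03529896]
```

```bash
python3 -m creep '0.0041 -0.0022 0.0079 0.0188 0.0353 0 0;0.0044 -0.0023 0.0077 0.0188 0.0353 0 0;0.0047 -0.0025 0.0075 0.0188 0.0353 0 0;0 0 0 0 0 0 0'
```

```text
time: 4.87
tool_pos: [520.9, 266.4, 197.2]
tcp_rot: [-3.137, -0.126, 2.648]
contact_force: [-6.9, -4.6, -1.8]
grip_width: 13.5
finger_force: 30.0
```

The tongue is following (0.12 rad) with low forces, so I'll continue.

```bash
python3 -m creep '0.0049 -0.0026 0.0073 0.0188 0.0353 0 0;0.0052 -0.0028 0.0071 0.0188 0.0353 0 0;0.0054 -0.0029 0.0068 0.0188 0.0353 0 0;0.0056 -0.003 0.0066 0.0188 0.0353 0 0;0.0059 -0.0031 0.0063 0.0188 0.0353 0 0;0 0 0 0 0 0 0'
python3 -m creep '0.0061 -0.0032 0.006 0.0188 0.0353 0 0;0.0063 -0.0034 0.0058 0.0188 0.0353 0 0;0.0065 -0.0035 0.0055 0.0188 0.0353 0 0;0.0067 -0.0036 0.0052 0.0188 0.0353 0 0;0.0069 -0.0037 0.0049 0.0188 0.0353 0 0;0.007 -0.0037 0.0045 0.0188 0.0353 0 0;0 0 0 0 0 0 0;0 0 0 0 0 0 0'
```

```text
time: 5.37
tool_pos: [547.6, 252.1, 231.1]
tcp_rot: [-3.136, -0.327, 2.648]
contact_force: [-9.8, -2.8, 0.5]
grip_width: 13.9
finger_force: 30.0
time: 6.03
tool_pos: [586.7, 231.8, 263.1]
tcp_rot: [-3.135, -0.566, 2.648]
contact_force: [-9.0, -3.0, 3.3]
grip_width: 13.6
finger_force: 30.0
```

```bash
python3 -m creep '0 0 0 0 0 0 0;0 0 0 0 0 0 0;0 0 0 0 0 0 0;0 0 0 0 0 0 0;0 0 0 0 0 0 0;0 0 0 0 0 0 0;0 0 0 0 0 0 0;0 0 0 0 0 0 0'
python3 - <<'E'
from plant import viewer
import cv2
b=viewer.capture("side")[:,:,::-1];cv2.imwrite("pics/side1.png",cv2.resize(b[130:290,205:405],None,fx=3.5,fy=3.5,interpolation=cv2.INTER_CUBIC))
E
```

```text
time: 6.7
tool_pos: [586.5, 232.0, 263.0]
tcp_rot: [-3.135, -0.564, 2.648]
contact_force: [-8.1, -4.0, 2.5]
grip_width: 14.2
finger_force: 30.0
```

View pics/side1.png

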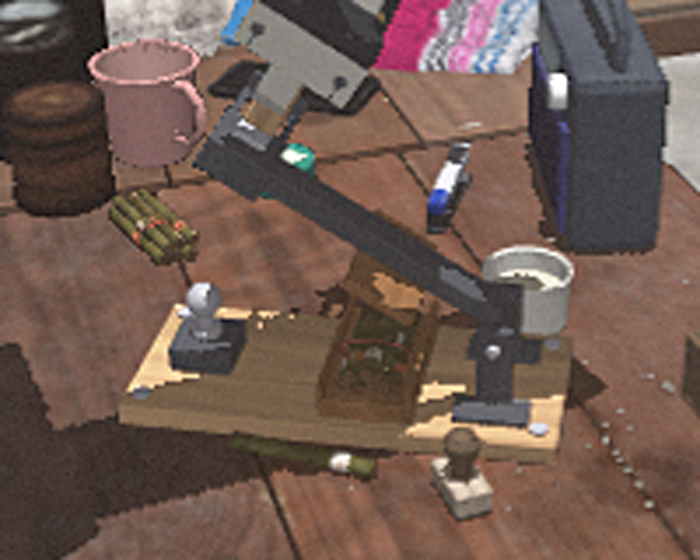

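The tongue is raised about 0.56 rad (32°) off the ball at (203,300), with the gripper holding the handle at about (270,105). The bundle is still in its cradle at (375,350) and the bystanders look undisturbed. The pose is steady, so I'm handing in.

```bash
python3 -c "
from plant import order
print(order.close_job())"
```

```text
the job is handed in; nothing more can be done
None
```

The press is open: I drew the latch about 12 mm, lifted the tongue off the ball and raised it about 32° (0.56 rad), and it is still gripped and held steady; the bundle is in its cradle, nothing else looks moved, and I handed the job in after about 7 s, with no verdict returned.

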